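# Clamp the board with its draw catch and switch the tester to the green range key

### The arm

A 6-joint arm with a two-finger parallel gripper is mounted at the origin on the work surface. World frame = base frame: x ahead of the robot, y to its left, z up, the work surface at z = 0. Lengths are in m, angles in rad, forces in N, time in s.
With the tool pointing down it reaches from about 0.375 to 0.9 m from the base axis. Payload 3.1 kg.
Tool frame: the origin (TCP) lies on the centre line of the jaws, within the pads' length; the fingertips stand 19 mm ahead of it and the grasp point (between the pads) is the TCP (r.tip_extent is the distance from the TCP to the fingertips, in m); z points along the fingers, y is the line along which they close (so a half turn about z gives the same grasp; the last joint's range is limited). The gripper opens to 85 mm and grips with 20 to 120 N. Pads are 22 mm wide; open, the fingers measure 114 mm over their backs; the gripper's body (76 mm by 85 mm) begins 54 mm behind the grasp point. The pads swing forward as they close: fully open they stand 13 mm farther back than shut.
Start: joints at [1.079, 0.527, 1.433, -0, 1.181, -0.178], TCP at [0.192, 0.595, 0.25] pointing down, gripper open.
Joint ranges: [-3.08, 3.08], [-0.75, 2.2], [0.22, 2.44], [-1.43, 4.57], [0, 2.65], [-2.85, 2.85]. Speed limits (rad/s): [2.79, 2.79, 3.14, 3.14, 3.14, 3.14].

### API

Orientations are given as a rotation vector (axis times angle).
In Python, from station import r gives the robot as it stands.
- The arm moves only by the tool pendant, called by a JSON object that holds its "api" and its "payload". Schema: {"type":"object","properties":{"offsets":{"type":"array","items":{"type":"object","properties":{"d":{"type":"array","items":{"type":"number"},"minItems":3,"maxItems":3},"turn":{"type":"number"},"finger_gap":{"type":"number"}},"additionalProperties":false,"required":["finger_gap"]},"minItems":1,"maxItems":20},"grip_force":{"type":"number"},"only":{"type":"string"},"quiet":{"type":"boolean"},"lines":{"type":"string"}},"required":["offsets"],"additionalProperties":false}. offsets is a list of rows, 1 to 20 of them, each an object with the fields d (a list: dx, dy, dz in shares of 0.4 m (1.0 is 0.4 m)), turn (a turn about the tool's z in fractions of the full range, 1 being 360 degrees), finger_gap (the finger opening in m); a field left out counts as zero (the opening has to be given); each row shifts and turns the commanded pose from where the row before left it, along the tool's axes as they then stand; what a row does not reach is not made up. A row lasts 1/12 s, in which the tool goes at most 0.0417 m and 0.125 rad, less where a joint would pass 70% of its speed; a pose out of reach is approached as far as the arm can. The fingers move at their own pace and stop on an object; grip_force is the grip in N (left out, the last holds). Time passes only in rows, so rows that do not move let the fingers close. The tool returns the time, the measured TCP pose, the force, the opening and the grip force at its end. only (a regular expression) keeps the lines of the reply that match it, lines (a string "A,B") keeps lines A to B, and quiet returns only ok. Input that does not fit is refused with a message, and nothing moves.
- r.observe(): the state, without advancing time (a new reading comes with each control period).
- r.read_camera(name): name is "scene" or "top"; returns a dict with "pixels" (480x640x3 uint8, blue, green, red), "fovy" (degrees; the focal length in pixels is half the picture's height over the tangent of half this angle, whatever the lens; pixels are square), "cx", "cy" (the principal point, pixels), "R" (3x3) and "t" (3): a world point X has camera coordinates R X + t. Camera axes: x right, y down, z forward; pixel columns grow to the right and rows downward; lengths in m; the calibration is good to about 2 mm. A picture is of the moment at which its call begins. There is no depth.
- r.finish_job(): hands the job in; it is judged then, once.
The state is a dict: "time_s": time; "joint_positions": joint angles; "dq": joint speeds; "effort": joint torques, N m; "position": TCP position; "tcp_rot": TCP orientation; "wrist_force": force on the tool from outside, world axes, zero at the start; "moment": the same for the moment, N m; "gripper_width": finger opening in m; "gripper_force": force on a finger pad.
Only numpy, scipy, OpenCV 4.12 (cv2) and the standard library are available. Lean on these libraries where they do the work, as an engineer would, in place of code of your own. Each camera call takes 0.05 s, during which the arm holds its last target. There are 200 camera calls.

### The job

Clamp the circuit board in its holder: lift the catch's wire loop (it has an orange stud to hold it by) off the red keeper, drop it behind the keeper's lip, and throw the lever back until it snaps flat. Then switch the sloping tester to the green range: press the green key gently, all the way, until it latches down and the yellow one pops up, so that green is the only key down. Do not press the white, blue or red keys, and leave the loose things around where they are.

Things in the scene. Friction and masses are not known exactly. Their poses are not given: they have to be found in the camera images.
- holder: circuit board holder fixed to the table: aluminium base 210 (x) x 250 (y) x 30 mm tall, a green board on it. Origin: centre of its underside. At yaw 0 its +x (the way the catch's loop points) is away from the robot. The catch sits on its -y side, in the plane y = -85 mm
- jaw (a joint): travel of the sliding jaw, m: 0 open, about 0.0028 when the closed catch holds it against the board. It is a 3 mm steel plate on the base (its top 33 mm above the table) carrying a red keeper and, at its far end, an aluminium rail. It moves along holder -x against a spring (7.5 N + 2.5 N/mm) and springs back when let go
- keeper (a point): top of the outer (+x) end of the red hook-shaped keeper on the jaw plate, on its centre line. Keeper: 12 mm wide, 13 mm tall above the plate, flat top running 28 mm back (-x) from here. At this end a lip 4 mm thick overhangs by 8.5 mm, its underside 9 mm above the plate, open to +x. The plate is bare for 48 mm beyond this point, then comes the 16 mm tall rail
- catch_pivot (a point): axis (along holder y) of the catch's lever, 16 mm above the jaw plate, 48 mm behind (-x of) the keeper point when the jaw is open
- lever (a joint): angle about catch_pivot, rad; at value q it lies q + 0.873 above holder +x. Grows as it swings up and back to the robot; 2.41: flat back, closed (stop). Stiff hinge (0.02 N m). Hooked, it needs up to 3 N at the tip and springs forward if let go early; past the dead point near 2.1 it snaps to the stop. Plate 28-30 mm wide, 5-8 mm thick, black grip, its end 58 mm from the axis
- loop (a joint): angle of the wire loop about its own pins on the lever, rad; lever + loop = the loop's angle above holder +x (negative: slopes down). Its pins are 20 mm from catch_pivot along the lever; it turns freely and drops under its weight
- loop_bar (a point): middle of the loop's cross bar (steel, 7 mm thick, 52 mm wide, along holder y), 60 mm from the loop's pins. Starts lying on the keeper's flat top. Hooked: it lies on the jaw plate (centre 3.5 to 5.5 mm above it), drawn back under the lip. To drop in front of the lip its centre must be 4 mm or more beyond the keeper point; the lever lets it go about 16 mm beyond
- stud_top (a point): top of the orange grip stud (14 mm thick, upright on the middle of the cross bar, square to the loop, its top 32 mm from the bar's centre). Pinch it along holder y; it may pivot between the pads. The loop's side wires are 52 mm apart
- console: grey sloping tester console fixed to the table: 230 (y) x 170 (x) mm, 45 mm tall in front (-x), 143 mm at the back; its top panel slopes 30 degrees, facing up and towards the console's -x. Origin: centre of its underside. Five keys in a row along console y, 28 mm apart; their colours' places differ from start to start
- key_green: the green key, to be latched down. Origin: on the panel under its middle. All keys: cap 20 mm wide (console y), 22 mm long (up the slope), standing 18 mm out of the panel when up; they move square to the panel (30 degrees from vertical, down and away from the robot)
- key_white (a joint): how far the white key is pressed in, m: 0 up, about 0.0094 latched down, 0.0115 hard stop.
- key_yellow (a joint): how far the yellow key is pressed in, m: 0 up, about 0.0094 latched down, 0.0115 hard stop. It starts latched down and pops up when another key is pressed
- green_travel (a joint): how far the green key is pressed in, m: 0 up, about 0.0094 latched down, 0.0115 hard stop. Pressing takes up to about 6.5 N at 2 to 4 mm, then it gives way, clicks at about 9 mm and moves under 2 N to the hard stop; pressed beyond 0.0098 it stays latched when let go. Half a press frees the latched key but holds none
- key_green_top (a point): centre of the top face of the green key's cap (moves with the key)
- key_blue (a joint): how far the blue key is pressed in, m: 0 up, about 0.0094 latched down, 0.0115 hard stop.
- key_red (a joint): how far the red key is pressed in, m: 0 up, about 0.0094 latched down, 0.0115 hard stop.
- bits_pot: small blue cup, 44 mm wide, 75 mm tall, between holder and console; origin: centre of underside; bystander
- trimmer: red-handled screwdriver, 160 mm long, lying across the table in front of the blue bins; origin: middle of its length, underside; bystander
- solder_spool: yellow spool, 60 mm wide, 50 mm tall, left of the holder; origin: centre of underside; bystander
- flux_bottle: white bottle with red cap, 50 mm wide, 130 mm tall, left; origin: centre of underside; bystander
- brush: blue-handled brush, 170 mm long, lying right of the console; origin: middle of its length, underside; bystander
- paste_jar: grey jar, 56 mm wide, 60 mm tall, right; origin: centre of underside; bystander
- part_tub: small white round tub, 28 mm wide, 22 mm tall, standing on the holder's base beside the circuit board; origin: centre of underside; bystander

How it is judged:
By the outcome, as a careful person would: the job done as asked, in the order asked, and still so for the second after the job is handed in, with the robot touching nothing.
It also fails if it takes over 56 s, if anything falls off the work surface, if the arm or the gripper's body presses on something with over 40 N, if the wrist force passes 120 N, or if a joint passes its speed limit or range.

## Working session

There is one attempt and no reset: what is moved stays moved. The work goes in short steps, Python scripts to look and compute and a tool call to move; the robot and the scene stay as the last step left them, time stands still between calls to the robot, and variables do not carry over. Pictures are saved under pics/ and viewed, at most 10 in all, crops included, and the job is handed in when it is done.

```bash
ls; mkdir -p pics; python3 - <<'E'
from station import r
import cv2
for n in("scene","top"):
    c=r.read_camera(n); cv2.imwrite(f"pics/{n}0.png",c["pixels"]); print(n,c["fovy"],c["cx"],c["cy"],c["R"],c["t"])
print(r.observe(), r.tip_extent)
E
```

```text
pics
station.py
scene 50.53037241185281 316.5284060464177 250.8434994518919 [[-0.86419039  0.50286134  0.01747703]
 [ 0.3280455   0.58941835 -0.7382223 ]
 [-0.38152473 -0.63223136 -0.67433107]] [ 0.54275735 -0.11615459  1.56205884]
top 52.27932860151755 317.64766195716885 230.41918103488962 [[-0.01303447 -0.99971812 -0.01984413]
 [-0.9925762   0.01533629 -0.12065361]
 [ 0.12092393  0.01812416 -0.99249631]] [0.00931779 0.60900196 1.22537076]
{'time_s': 0.1, 'joint_positions': array([ 1.07947369e+00,  5.28345856e-01,  1.43380736e+00,  2.52323099e-05,
        1.18140752e+00, -1.78474087e-01]), 'dq': array([-0.0007684 , -0.00135361, -0.0029441 , -0.00064912,  0.00064416,
       -0.00092673]), 'effort': array([-1.27613712e-03, -4.43309748e+01, -1.78585947e+01, -2.56593521e-04,
        3.93071488e-03,  1.02478427e-05]), 'position': array([0.19200763, 0.59412024, 0.24943769]), 'tcp_rot': array([-4.89330218e-01, -3.10257144e+00,  2.90705211e-03]), 'wrist_force': array([ 0.45571518, -0.08113526, -0.05737868]), 'moment': array([-0.00017731, -0.03093081,  0.00110434]), 'gripper_force': 0.0, 'gripper_width': 0.08546292144972252} 0.019
```

View pics/scene0.png

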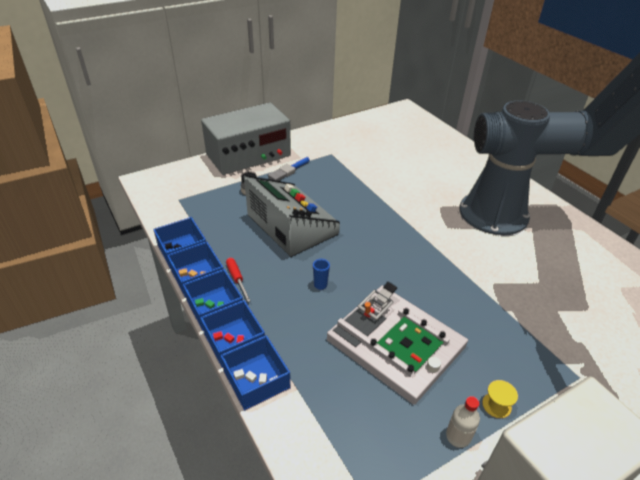

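View pics/top0.png

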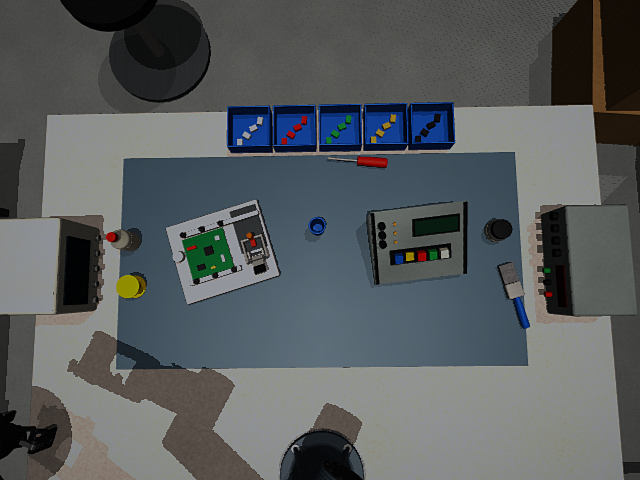

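The scene view shows the holder near (400,340) and the console near (295,215). In the top view the holder is near (223,252) and the console near (420,243). The keys run, left to right, blue, yellow, red, green, white, with green near (433,255).

```bash
python3 - <<'E'
import cv2,numpy as np
t=cv2.imread("pics/top0.png");s=cv2.imread("pics/scene0.png")
a=cv2.resize(t[190:310,160:290],(400,369),interpolation=cv2.INTER_CUBIC)
b=cv2.resize(s[275:405,320:475],(400,335),interpolation=cv2.INTER_CUBIC)
c=cv2.resize(t[195:290,360:475],(400,330)[:2],interpolation=cv2.INTER_CUBIC)
d=cv2.resize(s[280:330,350:410],(400,333),interpolation=cv2.INTER_CUBIC)
a=cv2.resize(a,(400,300));b=cv2.resize(b,(400,300));c=cv2.resize(c,(400,300));d=cv2.resize(d,(400,300))
cv2.imwrite("pics/crops.png",np.vstack([np.hstack([a,b]),np.hstack([c,d])]))
E
```

```text
(no output)
```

View pics/crops.png

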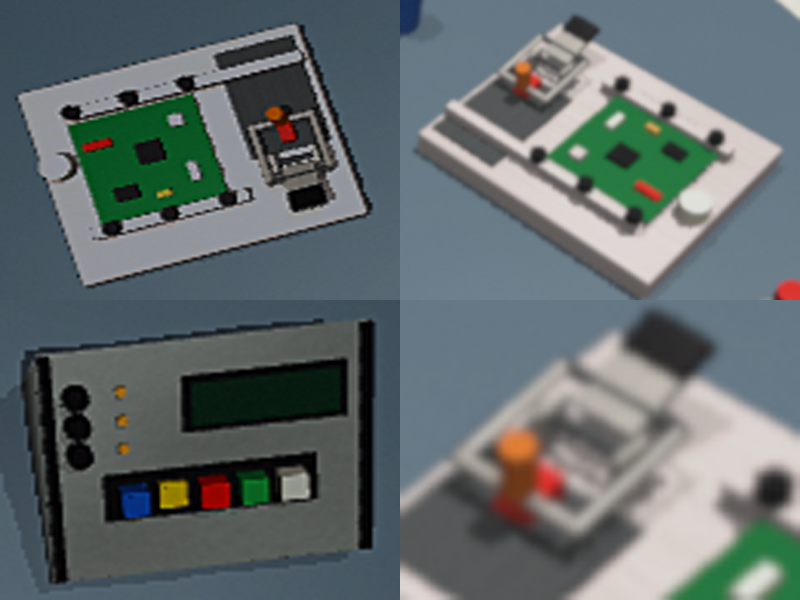

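The crops show the orange stud top near crop (277,115) in the top view and (518,450) in the magnified scene view. The black lever grip points back to the robot, and the red keeper is under and behind the bar. The green key in the lower-left crop is at (254,485), with red to its left and white to its right. The lowered yellow key is between blue and red.

```bash
cat > h.py <<'E'
import cv2,numpy as np
from station import r
class Cam:
    def __init__(s,n):
        c=r.read_camera(n); s.im=c["pixels"].copy(); s.R=np.array(c["R"]); s.t=np.array(c["t"])
        s.f=240/np.tan(np.radians(c["fovy"]/2)); s.c=np.array([c["cx"],c["cy"]]); s.o=-s.R.T@s.t
        s.hsv=cv2.cvtColor(s.im,cv2.COLOR_BGR2HSV)
    def ray(s,p):
        d=s.R.T@np.array([*((np.array(p)-s.c)/s.f),1]); return d/np.linalg.norm(d)
    def plane(s,p,z):
        d=s.ray(p); return s.o+d*(z-s.o[2])/d[2]
    def proj(s,X):
        q=s.R@np.array(X)+s.t; return s.c+s.f*q[:2]/q[2]
    def mask(s,lo,hi,box):
        m=cv2.inRange(s.hsv,np.array(lo),np.array(hi)); k=np.zeros_like(m); x0,y0,x1,y1=box; k[y0:y1,x0:x1]=m[y0:y1,x0:x1]; return k
def blobs(m,a=4):
    n,l,st,ce=cv2.connectedComponentsWithStats(m); return [(st[i].tolist(),ce[i].round(2).tolist()) for i in range(1,n) if st[i][4]>=a]
def tri(A,pa,B,pb):
    a,b=A.ray(pa),B.ray(pb); k=np.linalg.lstsq(np.c_[a,-b],B.o-A.o,rcond=None)[0]
    P,Q=A.o+a*k[0],B.o+b*k[1]; return (P+Q)/2,np.linalg.norm(P-Q)
E
python3 - <<'E'
from h import *
T=Cam("top");S=Cam("scene")
m=T.mask([0,0,120],[180,60,255],(160,190,290,310))
cs=max(cv2.findContours(m,cv2.RETR_EXTERNAL,cv2.CHAIN_APPROX_NONE)[0],key=cv2.contourArea)[:,0]
W=np.array([T.plane(p,.03)[:2] for p in cs],np.float32)
q=cv2.minAreaRect(W); print("base",q,cv2.boxPoints(q).round(4).tolist())
for n,C,bt,bs in(("top",T,(235,215,285,285),(375,240,470,280)),("scene",S,(350,280,410,330),(240,170,345,250))):
    for nm,lo,hi,b in(("orange",[8,140,70],[17,255,255],bt),("red",[0,140,60],[6,255,255],bt),("green",[45,120,40],[80,255,255],bs),("redk",[0,140,60],[6,255,255],bs),("blue",[105,140,60],[125,255,255],bs),("yel",[20,140,60],[32,255,255],bs),("black",[0,0,0],[180,255,45],bt)):
        print(n,nm,blobs(C.mask(lo,hi,b)))
# hsv dump around stud
print("T");print(T.hsv[232:246,244:258,0]);print(T.hsv[232:246,244:258,2])
print("S");print(S.hsv[298:320,362:378,0]);print(S.hsv[298:320,362:378,2])
E
```

```text
base ((0.5599279999732971, 0.25179094076156616), (0.20765095949172974, 0.250152587890625), 16.87274932861328) [[0.4242999851703644, 0.34130001068115234], [0.4968999922275543, 0.10199999809265137], [0.6955999732017517, 0.16220000386238098], [0.6230000257492065, 0.4016000032424927]]
top orange [([246, 233, 6, 5, 26], [248.5, 235.0])]
top red [([250, 239, 6, 8, 37], [252.51, 242.59])]
top green [([428, 249, 10, 11, 81], [432.81, 254.06])]
top redk [([417, 250, 9, 11, 81], [421.32, 255.43])]
top blue [([394, 253, 9, 11, 79], [398.41, 258.29])]
top yel [([406, 252, 8, 9, 69], [409.46, 255.94])]
top black [([235, 215, 26, 8, 45], [247.8, 218.53]), ([262, 215, 19, 59, 92], [270.99, 244.47]), ([235, 225, 9, 28, 33], [238.61, 238.73]), ([261, 229, 6, 17, 33], [263.82, 237.82]), ([251, 232, 6, 6, 17], [252.94, 233.94]), ([254, 237, 7, 4, 15], [257.27, 238.07]), ([243, 241, 7, 12, 27], [245.44, 245.04]), ([261, 241, 3, 9, 10], [261.8, 244.9]), ([248, 242, 14, 15, 43], [253.77, 250.95]), ([262, 256, 4, 5, 9], [263.78, 257.44]), ([247, 261, 3, 3, 6], [248.33, 262.33]), ([254, 263, 12, 12, 94], [2
[... 4549 characters left out ...]
 210 218 209 187 181 179 158]
 [ 99 118 121 108 105 109 110 118 157 208 213 188 161 172 190 180]
 [ 80  91  99 100 104 109 110 117 155 197 186 150 123 134 163 177]
 [ 71  82  97 105 107 108 110 122 152 173 151 119 102 100 118 141]
 [ 59  77 104 114 111 106 108 124 149 159 144 121  98  87  92 106]
 [ 56  72  97 112 113 107 105 113 135 156 164 155 125 100  95 117]
 [ 58  62  77  92 102 103 104 103 112 135 160 171 160 138 127 153]
 [ 58  55  59  67  80  86  94  95  94 104 127 151 164 167 165 176]
 [ 56  55  54  54  57  63  71  82  81  80  93 115 139 160 171 165]
 [ 55  55  56  55  56  55  54  62  65  70  75  85 104 126 140 127]
 [ 61  58  61  65  73  71  60  50  51  58  64  74  83  91  94  84]]
```

```bash
python3 - <<'E'
from h import *
T=Cam("top");S=Cam("scene")
print("cams",T.o,S.o)
P,e=tri(T,(248.5,235),S,(367.2,303.6)); print("stud",P,e)
psi=np.radians(16.87); c,s=np.cos(psi),np.sin(psi); O=np.array([.55993,.25179])
R=np.array([[c,-s],[s,c]])
print("stud in holder",R.T@(P[:2]-O),"scene only z.09",R.T@(S.plane((367.2,303.6),P[2])[:2]-O))
g=tri(T,(259.6,268.5),S,(388.9,287.1)); print("grip",g,R.T@(g[0][:2]-O))
k=T.plane((252.5,242.6),.046); print("red kp",R.T@(k[:2]-O))
ks={}
for n,b,q in(("green",(432.81,254.06),(293.23,192.32)),("red",(421.32,255.43),(299.19,197.15)),("yel",(409.46,255.94),(303.36,203.04)),("blue",(398.41,258.29),(311.27,207.47))):
    print(n,tri(T,b,S,q), T.plane(b,.1))
# console outline, top view
m=T.mask([0,0,70],[180,60,255],(360,190,480,300))
cs=max(cv2.findContours(m,cv2.RETR_EXTERNAL,cv2.CHAIN_APPROX_SIMPLE)[0],key=cv2.contourArea)
print(cv2.approxPolyDP(cs,5,True)[:,0].tolist(), cv2.minAreaRect(cs))
print(T.hsv[245:262,426:440,2]);print(T.hsv[245:262,426:440,0])
print(S.hsv[186:200,284:304,2]);print(S.hsv[186:200,284:304,0])
E
```

```text
cams [ 0.45642565 -0.02223348  1.28983914] [1.10311376 0.78311454 0.95811111]
stud [0.59497539 0.17262561 0.0801891 ] 5.06442473219306e-05
stud in holder [ 0.01056363 -0.08592781] scene only z.09 [ 0.01057808 -0.08594861]
grip (array([0.51187685, 0.14621536, 0.06819091]), np.float64(0.0006007423514312632)) [-0.0766231  -0.08708622]
red kp [-0.0060111  -0.08595151]
green (array([ 0.54155664, -0.28292682,  0.08699198]), np.float64(0.0032756943292475246)) [ 0.53931384 -0.27912538  0.1       ]
red (array([ 0.53813188, -0.25438257,  0.08704848]), np.float64(0.0021458936661657743)) [ 0.53638881 -0.25124014  0.1       ]
yel (array([ 0.53850519, -0.22658865,  0.08419512]), np.float64(0.004650794705337018)) [ 0.5355638  -0.22252767  0.1       ]
blue (array([ 0.53137436, -0.1978892 ,  0.08555484]), np.float64(0.0005827622562328666)) [ 0.53024285 -0.19560801  0.1       ]
[[466, 200], [370, 212], [379, 284], [462, 273]] ((422.5154113769531, 242.1230926513672), (72.80838775634766, 96.74708557128906), 82.87498474121094)
[[ 94  94  92  96  68  35  34  39  19   1   0   0   2   4]
 [ 20   0   0   1  
[... 3611 characters left out ...]
  71  87
   99 102]
 [ 60  60  45  30  30  56  64  66  67  67  67  66  59  46  46  43  27  24
   80  99]
 [ 68  60  60  60  68  64  66  67  67  67  67  62  22  10   9   6   4   4
    4   5]
 [ 54  60  66  60  70  69  66  66  67  67  67  43   8   3   2   2   1   1
    1   3]
 [ 65  60  60  60  68  70  65  67  67  67  62  20   5   1   1   1   1   1
    1   1]
 [ 68  64  54  60  60  60  60  68  68  66  41   9   3   1   1   1   1   1
    1   1]
 [ 71  71  64  60  60  60  68  68  66  60   8   3   2   1   1   1   1   1
    1   1]
 [ 72  72  66  65  60  60  60  60  68  60   3   1   1   1   1   1   1   1
    1   1]
 [ 71  72  71  66  60  60  54  60  60  68  12   1   1   1   1   1   1   2
    4   3]]
```

Units first: shifts go in shares of 0.4 m and turns go in shares of 360 degrees. So -0.0347 m / 0.4 = -0.0868, -0.0176 m / 0.4 = -0.044, -0.1214 rad / 6.2832 = -0.0193.

```bash
cat >> h.py <<'E'
from scipy.spatial.transform import Rotation as Ro
def go(x,y,z,ang=None):
    "print remaining shift in tool axes (after the turn) to world TCP x,y,z with tool-y at world angle ang (mod pi)"
    o=r.observe(); M=Ro.from_rotvec(o["tcp_rot"]).as_matrix(); a=np.arctan2(M[1,1],M[0,1]); turn=0
    if ang is not None:
        turn=-((ang-a+np.pi/2)%np.pi-np.pi/2)
        M=M@Ro.from_rotvec([0,0,turn]).as_matrix()
    d=M.T@(np.array([x,y,z])-o["position"]); print("pos",o["position"].round(4),"turn",round(turn,4),"d",d.round(4),"F",o["wrist_force"].round(2),"w",round(o["gripper_width"],4),"t",round(o["time_s"],2),"q6",o["joint_positions"].round(2)[5])
psi=np.radians(16.87); HR=np.array([[np.cos(psi),-np.sin(psi)],[np.sin(psi),np.cos(psi)]]); HO=np.array([.55993,.25179])
def hw(x,y): return HO+HR@np.array([x,y])
def wh(p): return HR.T@(np.array(p[:2])-HO)
E
```

{"api": "pendant", "payload": {"offsets": [{"turn": -0.0193, "finger_gap": 0.036}, {"turn": -0.0193, "finger_gap": 0.036}, {"turn": -0.0193, "finger_gap": 0.036}, {"turn": -0.0193, "finger_gap": 0.036}, {"turn": -0.0193, "finger_gap": 0.036}, {"d": [-0.044, -0.0868, 0], "finger_gap": 0.036}, {"d": [-0.044, -0.0868, 0], "finger_gap": 0.036}, {"d": [-0.044, -0.0868, 0], "finger_gap": 0.036}, {"d": [-0.044, -0.0868, 0], "finger_gap": 0.036}, {"d": [-0.044, -0.0868, 0], "finger_gap": 0.036}, {"d": [-0.044, -0.0868, 0], "finger_gap": 0.036}, {"d": [-0.044, -0.0868, 0], "finger_gap": 0.036}, {"d": [-0.044, -0.0868, 0], "finger_gap": 0.036}, {"d": [-0.044, -0.0868, 0], "finger_gap": 0.036}, {"d": [-0.044, -0.0868, 0], "finger_gap": 0.036}, {"d": [-0.044, -0.0868, 0], "finger_gap": 0.036}, {"d": [-0.044, -0.0868, 0], "finger_gap": 0.036}, {"d": [-0.044, -0.0868, 0], "finger_gap": 0.036}, {"d": [-0.044, -0.0868, 0], "finger_gap": 0.036}, {"d": [-0.044, -0.0868, 0], "finger_gap": 0.036}], "grip_force": 30}}

```text
time_s: 1.97
position: [0.5969, 0.1714, 0.2504]
tcp_rot: [-0.46, 3.108, 0.0]
wrist_force: [1.0, 0.9, -0.0]
gripper_width: 0.0359
gripper_force: 0.0
```

```bash
python3 -c "
from h import *
go(.595,.1726,.0787,np.pi/2+psi); print(r.tip_extent)
T=Cam('top')
C=[T.plane(p,z) for p,z in(((379,284),.045),((462,273),.045),((370,212),.143),((466,200),.143))]
print(np.round(C,4)); k=T.plane((433.2,255.4),.095); print('k',k)
y=.117;n=np.array([np.cos(y),np.sin(y)]); f=((C[0]+C[1])/2)[:2]@n; b=((C[2]+C[3])/2)[:2]@n; print(f,b,k[:2]@n)
# top z: u = dist from front; panel point = key top + .009*... 
for z in (.09,.1,.11):
    k=T.plane((433.2,255.4),z)[:2]@n; u=k+.009-f; u2=k+.009-b+.17; print(z,.045+u*.5774+.0156,.045+u2*.5774+.0156)
"
```

```text
pos [0.5969 0.1714 0.2504] turn -0.0005 d [0.0015 0.0017 0.1717] F [ 0.99  0.86 -0.02] w 0.0359 t 1.97 q6 -1.76
0.019
[[ 0.4694 -0.1526  0.045 ]
 [ 0.4942 -0.3623  0.045 ]
 [ 0.6382 -0.1259  0.143 ]
 [ 0.6632 -0.3533  0.143 ]]
k [ 0.53638228 -0.2810152   0.095     ]
0.44849269554193216 0.6182918898492639 0.4999113853219309
0.09 0.095604633528344 0.09572057873529069
0.1 0.09536686942959857 0.09548281463654525
0.11 0.095129105330853 0.09524505053779968
```

In the tool's units: 0.03 m / 0.4 = 0.075, 0.02 m / 0.4 = 0.05.

{"api": "pendant", "payload": {"offsets": [{"d": [0.0038, 0.0043, 0.075], "finger_gap": 0.036}, {"d": [0, 0, 0.075], "finger_gap": 0.036}, {"d": [0, 0, 0.075], "finger_gap": 0.036}, {"d": [0, 0, 0.075], "finger_gap": 0.036}, {"d": [0, 0, 0.05], "finger_gap": 0.036}, {"d": [0, 0, 0.04], "finger_gap": 0.036}, {"d": [0, 0, 0.0375], "finger_gap": 0.036}, {"finger_gap": 0.036}], "grip_force": 30}}

```text
time_s: 2.68
position: [0.5916, 0.1741, 0.076]
tcp_rot: [0.459, -3.101, -0.0]
wrist_force: [-0.3, -0.4, -0.2]
gripper_width: 0.0363
gripper_force: 0.0
```

```bash
python3 -c "
from h import *
go(.595,.1726,.0787,np.pi/2+psi); T=Cam('top');S=Cam('scene')
a=cv2.resize(T.im[205:285,215:295],(400,400),interpolation=cv2.INTER_CUBIC);b=cv2.resize(S.im[265:345,330:410],(400,400),interpolation=cv2.INTER_CUBIC)
cv2.imwrite('pics/g1.png',np.hstack([a,b]))"
```

```text
pos [0.5916 0.1741 0.076 ] turn -0.0003 d [-0.0028 -0.0024 -0.0027] F [-0.26 -0.39 -0.16] w 0.0363 t 2.68 q6 -1.76
```

View pics/g1.png

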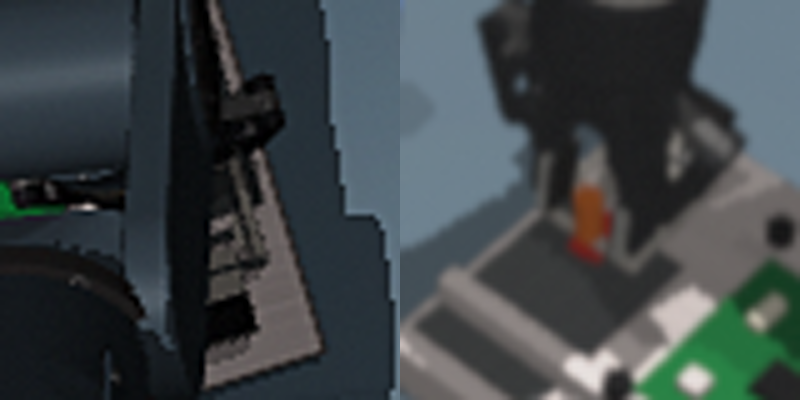

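The picture shows the stud (crop right (588,215)) standing between the open fingers. I correct by about 3 mm, then close.

In the tool's units: -0.0028 m / 0.4 = -0.007, -0.0024 m / 0.4 = -0.006.

{"api": "pendant", "payload": {"offsets": [{"d": [-0.007, -0.006, -0.005], "finger_gap": 0.036}, {"finger_gap": 0.02}, {"finger_gap": 0.005}, {"finger_gap": 0.005}, {"finger_gap": 0.005}, {"finger_gap": 0.005}, {"finger_gap": 0.005}], "grip_force": 30}}

```text
time_s: 3.37
position: [0.5984, 0.1739, 0.0829]
tcp_rot: [-0.46, 3.104, 0.002]
wrist_force: [-0.4, 4.4, 5.4]
gripper_width: 0.0128
gripper_force: 29.4
```

```bash
python3 -c "
from h import *
go(.595,.1726,.0787,np.pi/2+psi); print(wh(r.observe()['position']))"
```

```text
pos [0.5984 0.1739 0.0829] turn -0.0005 d [ 0.0036 -0.0003  0.0042] F [-0.38  4.43  5.41] w 0.0128 t 3.37 q6 -1.76
[ 0.01419913 -0.08568552]
```

{"api": "pendant", "payload": {"offsets": [{"finger_gap": 0.005}, {"finger_gap": 0.005}, {"finger_gap": 0.005}]}}

```text
time_s: 3.62
position: [0.5984, 0.1739, 0.0829]
tcp_rot: [-0.46, 3.104, 0.002]
wrist_force: [-0.0, 4.6, 6.7]
gripper_width: 0.0125
gripper_force: 29.4
```

```bash
python3 -c "
from h import *
go(.595,.1726,.0787,np.pi/2+psi); print(wh(r.observe()['position']));S=Cam('scene')
b=cv2.resize(S.im[255:345,320:410],(450,450),interpolation=cv2.INTER_CUBIC)
cv2.imwrite('pics/g2.png',b)"
```

```text
pos [0.5984 0.1739 0.0829] turn -0.0005 d [ 0.0036 -0.0003  0.0042] F [-0.02  4.57  6.71] w 0.0125 t 3.62 q6 -1.76
[ 0.01418923 -0.08569834]
```

View pics/g2.png

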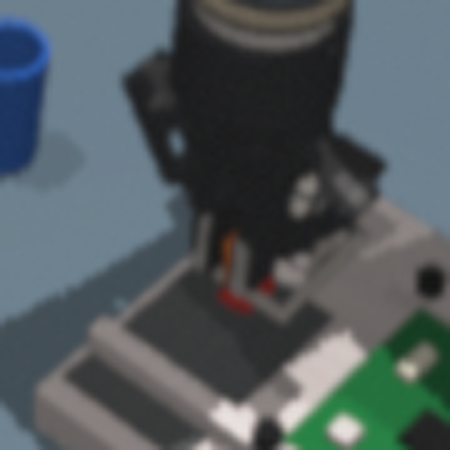

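The stud is pinched (orange at (232,250)), and the keeper tip shows below it at (237,300). I lift first, then draw it forward.

In the tool's units: -0.004 m / 0.4 = -0.01, -0.003 m / 0.4 = -0.0075.

{"api": "pendant", "payload": {"offsets": [{"d": [0, 0, -0.01], "finger_gap": 0.005}, {"d": [0, 0, -0.01], "finger_gap": 0.005}, {"d": [0, 0, -0.0075], "finger_gap": 0.005}, {"finger_gap": 0.005}, {"finger_gap": 0.005}]}}

```text
time_s: 4.08
position: [0.5972, 0.1734, 0.0923]
tcp_rot: [-0.46, 3.107, 0.002]
wrist_force: [-0.3, 5.7, -1.8]
gripper_width: 0.0126
gripper_force: 29.2
```

```bash
python3 -c "
from h import *
go(.595,.1726,.0787,np.pi/2+psi); print(wh(r.observe()['position']))"
```

```text
pos [0.5972 0.1734 0.0923] turn -0.0008 d [ 0.0024 -0.0001  0.0136] F [-0.35  5.72 -1.78] w 0.0126 t 4.08 q6 -1.76
[ 0.01296905 -0.08582708]
```

In the tool's units: -0.005 m / 0.4 = -0.0125, -0.004 m / 0.4 = -0.01.

{"api": "pendant", "payload": {"offsets": [{"d": [-0.0125, 0.005, 0], "finger_gap": 0.005}, {"d": [-0.0125, 0, 0], "finger_gap": 0.005}, {"d": [-0.0125, 0, 0], "finger_gap": 0.005}, {"d": [-0.01, 0, 0], "finger_gap": 0.005}, {"d": [-0.01, 0, 0], "finger_gap": 0.005}, {"d": [-0.0075, 0, 0], "finger_gap": 0.005}, {"finger_gap": 0.005}, {"finger_gap": 0.005}]}}

```text
time_s: 4.75
position: [0.6241, 0.1823, 0.093]
tcp_rot: [-0.46, 3.102, -0.001]
wrist_force: [3.1, -1.4, 1.6]
gripper_width: 0.0122
gripper_force: 29.9
```

```bash
python3 -c "
from h import *
go(.595,.1726,.0787,np.pi/2+psi); print(wh(r.observe()['position']), HR.T@r.observe()['wrist_force'][:2])"
```

```text
pos [0.6241 0.1823 0.093 ] turn -0.0001 d [ 0.0307 -0.0008  0.0141] F [ 3.12 -1.41  1.62] w 0.0122 t 4.75 q6 -1.75
[ 0.04118727 -0.08515158] [ 2.57607643 -2.25917307]
```

In the tool's units: 0.004 m / 0.4 = 0.01, 0.002 m / 0.4 = 0.005.

{"api": "pendant", "payload": {"offsets": [{"d": [0, 0, 0.01], "finger_gap": 0.005}, {"d": [0, 0, 0.01], "finger_gap": 0.005}, {"d": [0, 0, 0.01], "finger_gap": 0.005}, {"d": [0, 0, 0.01], "finger_gap": 0.005}, {"d": [0, 0, 0.005], "finger_gap": 0.005}, {"finger_gap": 0.005}, {"finger_gap": 0.005}]}}

```text
time_s: 5.33
position: [0.6209, 0.1817, 0.0737]
tcp_rot: [0.46, -3.105, 0.001]
wrist_force: [2.0, -3.2, 2.2]
gripper_width: 0.0124
gripper_force: 31.1
```

```bash
python3 -c "
from h import *
go(.595,.1726,.0787,np.pi/2+psi); print(wh(r.observe()['position']), HR.T@r.observe()['wrist_force'][:2])
S=Cam('scene')
b=cv2.resize(S.im[255:345,320:410],(450,450),interpolation=cv2.INTER_CUBIC)
cv2.imwrite('pics/g3.png',b)"
```

```text
pos [0.6209 0.1817 0.0737] turn -0.0 d [ 0.0274 -0.0012 -0.0049] F [ 2.01 -3.17  2.24] w 0.0124 t 5.33 q6 -1.75
[ 0.03796567 -0.08478866] [ 0.9998367  -3.61478407]
```

View pics/g3.png

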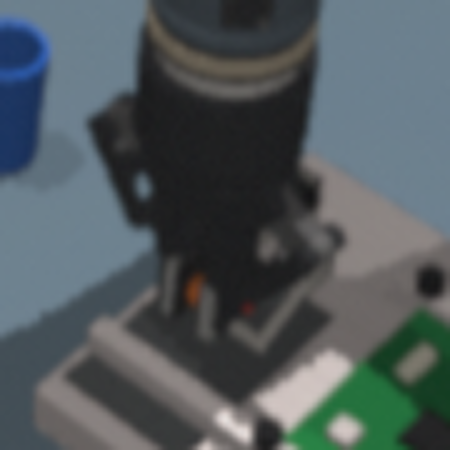

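The stud (195,292) is now well ahead of the keeper (red speck at (248,308)), and the bar is nearly down. I continue lowering.

In the tool's units: 0.003 m / 0.4 = 0.0075.

{"api": "pendant", "payload": {"offsets": [{"d": [0, 0, 0.0075], "finger_gap": 0.005}, {"d": [0, 0, 0.0075], "finger_gap": 0.005}, {"d": [0, 0, 0.0075], "finger_gap": 0.005}, {"finger_gap": 0.005}, {"finger_gap": 0.005}]}}

```text
time_s: 5.8
position: [0.6213, 0.1819, 0.0653]
tcp_rot: [0.461, -3.107, 0.001]
wrist_force: [1.6, -5.8, 4.8]
gripper_width: 0.0127
gripper_force: 31.1
```

```bash
python3 -c "
from h import *
go(.595,.1726,.0787,np.pi/2+psi); print(wh(r.observe()['position']), HR.T@r.observe()['wrist_force'][:2])"
```

```text
pos [0.6213 0.1819 0.0653] turn -0.0001 d [ 0.0279 -0.0013 -0.0134] F [ 1.65 -5.81  4.77] w 0.0127 t 5.8 q6 -1.75
[ 0.03847933 -0.08471209] [-0.11059908 -6.03333959]
```

In the tool's units: 0.002 m / 0.4 = 0.005, -0.0015 m / 0.4 = -0.0038.

{"api": "pendant", "payload": {"offsets": [{"d": [0, -0.0038, 0.005], "finger_gap": 0.005}, {"d": [0, 0, 0.005], "finger_gap": 0.005}, {"finger_gap": 0.005}, {"finger_gap": 0.005}]}}

```text
time_s: 6.13
position: [0.6223, 0.182, 0.0638]
tcp_rot: [-0.459, 3.106, 0.003]
wrist_force: [-1.6, -2.3, 15.5]
gripper_width: 0.0125
gripper_force: 32.1
```

```bash
python3 -c "
from h import *
go(.595,.1726,.0787,np.pi/2+psi); print(wh(r.observe()['position']), HR.T@r.observe()['wrist_force'][:2])
S=Cam('scene')
b=cv2.resize(S.im[265:335,335:405],(490,490),interpolation=cv2.INTER_CUBIC)
cv2.imwrite('pics/g4.png',b)"
```

```text
pos [0.6223 0.182  0.0638] turn -0.001 d [ 0.0288 -0.001  -0.015 ] F [-1.56 -2.26 15.52] w 0.0125 t 6.13 q6 -1.75
[ 0.03945394 -0.08490529] [-2.14660076 -1.71121037]
```

View pics/g4.png

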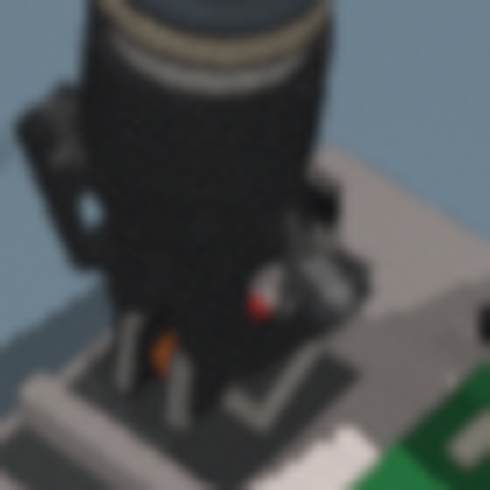

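The bar rests on the plate (crop (250,415)) ahead of the keeper (red at (258,305)), and the 15 N reading confirms contact. Next I ease off, release and rise.

In the tool's units: -0.03 m / 0.4 = -0.075, -0.02 m / 0.4 = -0.05.

{"api": "pendant", "payload": {"offsets": [{"d": [0, 0, -0.005], "finger_gap": 0.005}, {"d": [0, 0, -0.0025], "finger_gap": 0.03}, {"finger_gap": 0.036}, {"finger_gap": 0.036}, {"finger_gap": 0.036}, {"d": [0, 0, -0.05], "finger_gap": 0.036}, {"d": [0, 0, -0.075], "finger_gap": 0.036}, {"d": [0, 0, -0.075], "finger_gap": 0.036}, {"d": [0, 0, -0.075], "finger_gap": 0.0}, {"finger_gap": 0.0}, {"finger_gap": 0.0}]}}

```text
time_s: 7.1
position: [0.623, 0.1812, 0.1761]
tcp_rot: [-0.46, 3.104, 0.0]
wrist_force: [-0.7, 0.5, 0.3]
gripper_width: 0.0006
gripper_force: 0.0
```

```bash
python3 -c "
from h import *
S=Cam('scene');T=Cam('top')
print(wh(r.observe()['position']),r.observe()['position'])
b=cv2.resize(S.im[265:335,340:410],(400,400),interpolation=cv2.INTER_CUBIC)
a=cv2.resize(T.im[205:285,215:295],(400,400),interpolation=cv2.INTER_CUBIC)
cv2.imwrite('pics/g5.png',np.hstack([a,b]))
print(blobs(S.mask([8,120,70],[17,255,255],(340,270,410,330))))"
```

```text
[ 0.03785616 -0.08562816] [0.62100644 0.18083269 0.17315615]
[([357, 312, 9, 9, 58], [360.83, 316.28])]
```

View pics/g5.png

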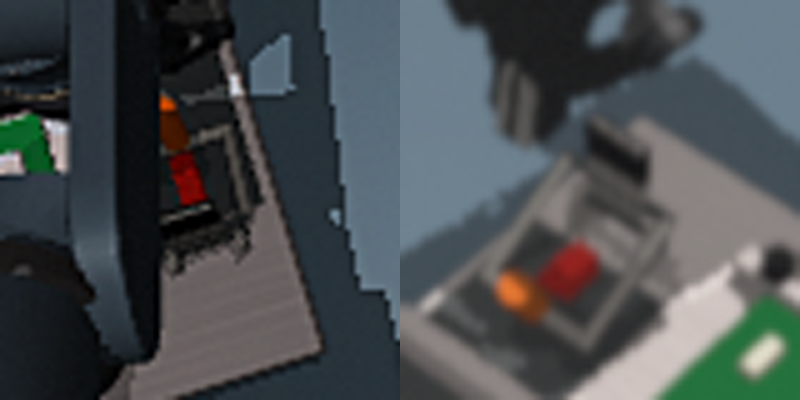

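The bar now lies in front of the red keeper (right crop: stud (520,290), keeper (570,272)). The lever stands nearly upright, with its black grip at (617,150).

```bash
python3 -c "
from h import *
S=Cam('scene');T=Cam('top')
o=r.observe()['position']
for d in (.019,.025,.032): print('tip',d,S.proj([o[0],o[1],o[2]-d]))
g,e=tri(T,(215+187/5,205+213/5),S,(340+217/400*70,265+150/400*70)); print(g,e,wh(g))
print('pivot',S.proj([*hw(-.036,-.085),.049]))
for x,z in ((.01,.112),(-.012,.113)): go(*hw(x,-.0855),z,np.pi/2+psi)
"
```

```text
tip 0.019 [362.39329916 287.94184062]
tip 0.025 [362.17839228 289.8330723 ]
tip 0.032 [361.92963647 292.02218266]
[0.56072543 0.16176715 0.09396461] 0.0034162224837833394 [-0.02536354 -0.08637961]
pivot [378.58872331 301.9699025 ]
pos [0.6207 0.1807 0.1723] turn -0.0003 d [0.0273 0.0001 0.0604] F [ 0.1  -0.59  0.32] w -0.0005 t 7.3 q6 -1.75
pos [0.6207 0.1807 0.1723] turn -0.0003 d [0.0493 0.0001 0.0595] F [ 0.1  -0.59  0.32] w -0.0005 t 7.3 q6 -1.75
```

In the tool's units: 0.03 m / 0.4 = 0.075, 0.0165 m / 0.4 = 0.0413.

{"api": "pendant", "payload": {"offsets": [{"d": [0.0413, 0, 0.075], "finger_gap": 0}, {"d": [0.0413, 0, 0.075], "finger_gap": 0}, {"finger_gap": 0}, {"d": [0.0163, 0, 0], "finger_gap": 0}, {"d": [0.0163, 0, 0], "finger_gap": 0}, {"d": [0.0163, 0, 0], "finger_gap": 0}, {"d": [0.0163, 0, 0], "finger_gap": 0}, {"d": [0.0158, 0, 0.0013], "finger_gap": 0}, {"d": [0.0158, 0, 0.0013], "finger_gap": 0}, {"d": [0.0158, 0, 0.0013], "finger_gap": 0}, {"d": [0.013, 0, 0.0078], "finger_gap": 0}, {"d": [0.013, 0, 0.0078], "finger_gap": 0}, {"d": [0.013, 0, 0.0078], "finger_gap": 0}, {"finger_gap": 0}]}}

```text
time_s: 8.47
position: [0.5315, 0.1534, 0.1029]
tcp_rot: [0.46, -3.106, 0.0]
wrist_force: [0.9, -0.1, 1.3]
gripper_width: 0.0002
gripper_force: 0.7
```

```bash
python3 -c "
from h import *
S=Cam('scene');T=Cam('top')
go(*hw(-.070,-.0855),.074); print(wh(r.observe()['position']), HR.T@r.observe()['wrist_force'][:2])
b=cv2.resize(S.im[265:335,340:410],(400,400),interpolation=cv2.INTER_CUBIC)
a=cv2.resize(T.im[205:285,215:295],(400,400),interpolation=cv2.INTER_CUBIC)
cv2.imwrite('pics/g6.png',np.hstack([a,b]))"
```

```text
pos [0.532  0.1535 0.1032] turn 0 d [0.0147 0.0004 0.0292] F [ 0.39 -0.31  2.14] w 0.0002 t 8.57 q6 -1.79
[-0.05522286 -0.08592648] [ 0.28663348 -0.41526286]
```

View pics/g6.png

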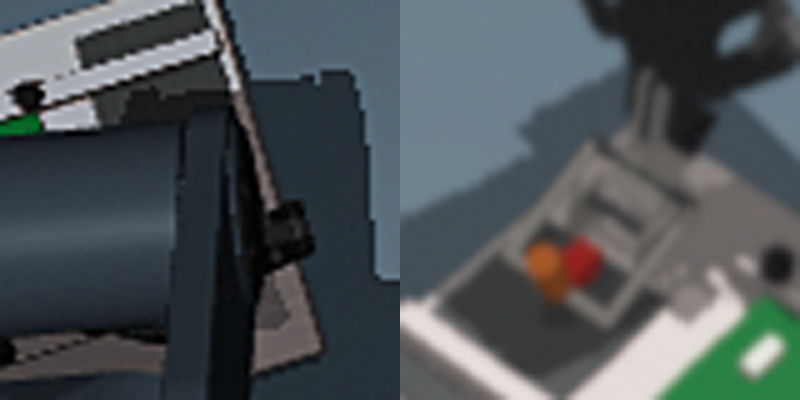

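The stud (548,270) is still tight in front of the keeper (582,262) and the lever is swinging back, so the bar is hooked. I continue down.

In the tool's units: 0.0048 m / 0.4 = 0.012, 0.0045 m / 0.4 = 0.0113.

{"api": "pendant", "payload": {"offsets": [{"d": [0.009, 0, 0.012], "finger_gap": 0}, {"d": [0.009, 0, 0.012], "finger_gap": 0}, {"d": [0.009, 0, 0.012], "finger_gap": 0}, {"d": [0.0035, 0, 0.0113], "finger_gap": 0}, {"d": [0.0035, 0, 0.0113], "finger_gap": 0}, {"d": [0.003, 0, 0.01], "finger_gap": 0}, {"d": [0, 0, 0.0075], "finger_gap": 0}, {"d": [0, 0, 0.0075], "finger_gap": 0}, {"finger_gap": 0}]}}

```text
time_s: 9.32
position: [0.5181, 0.1494, 0.0694]
tcp_rot: [0.46, -3.106, -0.0]
wrist_force: [0.1, -0.6, 0.4]
gripper_width: -0.0001
gripper_force: 0.0
```

```bash
python3 -c "
from h import *
go(*hw(-.070,-.0855),.074); print(wh(r.observe()['position']))"
```

```text
pos [0.5181 0.1494 0.0694] turn 0 d [ 0.0002  0.0004 -0.0046] F [ 0.07 -0.62  0.41] w -0.0001 t 9.32 q6 -1.79
[-0.06976048 -0.08586806]
```

Units first: shifts go in shares of 0.4 m and turns go in shares of 360 degrees. So 0.002 m / 0.4 = 0.005.

{"api": "pendant", "payload": {"offsets": [{"d": [0, 0, 0.005], "finger_gap": 0}, {"d": [0, 0, 0.005], "finger_gap": 0}, {"finger_gap": 0}]}}

```text
time_s: 9.57
position: [0.5188, 0.1494, 0.0667]
tcp_rot: [-0.46, 3.107, -0.0]
wrist_force: [-0.7, -1.1, 4.1]
gripper_width: 0.0003
gripper_force: 1.8
```

{"api": "pendant", "payload": {"offsets": [{"d": [0, 0, -0.1], "finger_gap": 0}, {"d": [0, 0, -0.1], "finger_gap": 0}, {"d": [0, -0.075, -0.05], "finger_gap": 0}, {"d": [0, -0.1, 0], "finger_gap": 0}, {"d": [0, -0.1, 0], "finger_gap": 0}, {"d": [0, -0.1, 0], "finger_gap": 0}, {"d": [0, -0.1, 0], "finger_gap": 0}, {"finger_gap": 0}, {"finger_gap": 0}]}}

```text
time_s: 10.32
position: [0.5743, -0.0349, 0.1662]
tcp_rot: [-0.454, 3.108, -0.001]
wrist_force: [0.4, 0.3, 0.3]
gripper_width: 0.0001
gripper_force: 0.0
```

```bash
python3 -c "
from h import *
S=Cam('scene');T=Cam('top')
print('top',blobs(T.mask([0,0,0],[180,255,45],(235,250,280,290)),15))
print('scene',blobs(S.mask([0,0,0],[180,255,70],(365,275,420,320)),12))
for z in (.043,.05): print(z,S.proj([*hw(-.08,-.086),z]),T.proj([*hw(-.08,-.086),z]))
print('orange',blobs(T.mask([8,140,70],[17,255,255],(235,215,285,285))),blobs(S.mask([8,120,70],[17,255,255],(340,270,410,330))))
# key target: tip +x edge over key centre
k=T.plane((433.2,255.4),.0955); go(k[0],k[1],.16,np.pi/2+.117); print(k)"
```

```text
top [([256, 250, 24, 40, 180], [273.71, 277.98]), ([258, 257, 11, 5, 22], [263.45, 259.05]), ([256, 265, 12, 12, 102], [261.47, 270.69])]
scene [([365, 275, 55, 24, 622], [388.95, 285.09]), ([404, 309, 4, 6, 18], [405.39, 311.28])]
0.043 [389.04370768 293.70482402] [261.01094291 270.23135011]
0.05 [389.36941857 291.7517998 ] [260.63879418 270.1213058 ]
orange [([247, 234, 6, 5, 27], [249.59, 236.07])] [([364, 305, 7, 12, 57], [367.07, 309.89])]
pos [ 0.5728 -0.032   0.1659] turn 0.1767 d [ 0.0652 -0.2429  0.0057] F [ 0.17 -0.27 -0.  ] w -0.0001 t 10.42 q6 -2.12
[ 0.53634883 -0.28090691  0.0955    ]
```

```bash
python3 -c "
from h import *
S=Cam('scene');T=Cam('top')
a=blobs(T.mask([8,140,110],[17,255,255],(235,215,285,285)));b=blobs(S.mask([8,120,165],[17,255,255],(340,270,410,330)));print(a,b)
P,e=tri(T,a[0][1],S,b[0][1]);print(P,e,wh(P))
go(.5364-.0145*np.cos(.117),-.281-.0145*np.sin(.117),.16,np.pi/2+.117)
go(.5364-.0145*np.cos(.117),-.281-.0145*np.sin(.117),.16,.117)
"
```

```text
[([247, 234, 5, 5, 22], [249.27, 235.95])] [([365, 305, 6, 5, 25], [367.4, 306.96])]
[0.59368264 0.17282169 0.06805477] 0.0005752398122697417 [ 0.00938342 -0.08536502]
pos [ 0.5727 -0.031   0.1659] turn 0.1787 d [ 0.0797 -0.2441  0.0058] F [-0.36  0.6  -0.74] w 0.0001 t 10.52 q6 -2.12
pos [ 0.5727 -0.031   0.1659] turn -1.3921 d [0.2441 0.0797 0.0058] F [-0.36  0.6  -0.74] w 0.0001 t 10.52 q6 -2.12
```

The stud top is now 12 mm lower and near the original x, so the bar is hooked under the lip. The grip is at its flat position, so the catch is closed. Next I turn the tool for the key.

In the tool's units: 0.12 rad / 6.2832 = 0.0191.

{"api": "pendant", "payload": {"offsets": [{"turn": 0.0191, "finger_gap": 0}, {"turn": 0.0191, "finger_gap": 0}, {"turn": 0.0191, "finger_gap": 0}, {"turn": 0.0191, "finger_gap": 0}, {"turn": 0.0191, "finger_gap": 0}, {"turn": 0.0191, "finger_gap": 0}, {"turn": 0.0191, "finger_gap": 0}, {"turn": 0.0191, "finger_gap": 0}, {"turn": 0.0191, "finger_gap": 0}, {"turn": 0.0191, "finger_gap": 0}, {"turn": 0.0191, "finger_gap": 0}, {"turn": 0.0191, "finger_gap": 0}, {"turn": 0.0191, "finger_gap": 0}, {"turn": 0.0191, "finger_gap": 0}, {"turn": 0.0111, "finger_gap": 0}, {"finger_gap": 0}]}}

```text
time_s: 11.85
position: [0.573, -0.0307, 0.1661]
tcp_rot: [-2.088, -2.346, 0.0]
wrist_force: [-0.5, -1.1, -0.2]
gripper_width: 0.0001
gripper_force: 0.0
```

{"api": "pendant", "payload": {"offsets": [{"d": [-0.0873, -0.0268, 0], "finger_gap": 0}, {"d": [-0.0873, -0.0268, 0], "finger_gap": 0}, {"d": [-0.0873, -0.0268, 0], "finger_gap": 0}, {"d": [-0.0873, -0.0268, 0], "finger_gap": 0}, {"d": [-0.0873, -0.0268, 0], "finger_gap": 0}, {"d": [-0.0873, -0.0268, 0], "finger_gap": 0}, {"d": [-0.0873, -0.0268, 0], "finger_gap": 0}, {"finger_gap": 0}, {"finger_gap": 0}, {"finger_gap": 0}]}}

```text
time_s: 12.68
position: [0.5269, -0.2824, 0.1659]
tcp_rot: [-2.087, -2.346, -0.001]
wrist_force: [0.8, 0.9, -0.1]
gripper_width: -0.0
gripper_force: 0.0
```

```bash
python3 -c "
from h import *
go(.5265,-.2822,.130,.117)"
```

```text
pos [ 0.5269 -0.2824  0.1659] turn -0.0004 d [ 0.0002 -0.0003  0.0359] F [ 0.82  0.85 -0.14] w -0.0 t 12.68 q6 -0.8
```

In the tool's units: 0.02 m / 0.4 = 0.05, 0.015 m / 0.4 = 0.0375.

{"api": "pendant", "payload": {"offsets": [{"d": [0, 0, 0.05], "finger_gap": 0}, {"d": [0, 0, 0.0375], "finger_gap": 0}, {"d": [0, 0, 0.02], "finger_gap": 0}, {"finger_gap": 0}, {"finger_gap": 0}]}}

```text
time_s: 13.1
position: [0.5273, -0.2822, 0.1229]
tcp_rot: [-2.087, -2.347, -0.0]
wrist_force: [1.2, 0.1, -0.6]
gripper_width: -0.0
gripper_force: 0.0
```

{"api": "pendant", "payload": {"offsets": [{"d": [0, 0.0013, 0.0023], "finger_gap": 0}, {"d": [0, 0.0013, 0.0023], "finger_gap": 0}, {"finger_gap": 0}]}}

```text
time_s: 13.35
position: [0.5287, -0.2837, 0.122]
tcp_rot: [2.089, 2.345, 0.0]
wrist_force: [0.0, -0.1, 0.1]
gripper_width: -0.0001
gripper_force: 0.0
```

{"api": "pendant", "payload": {"offsets": [{"d": [0, 0.0013, 0.0023], "finger_gap": 0}, {"d": [0, 0.0013, 0.0023], "finger_gap": 0}, {"finger_gap": 0}]}}

```text
time_s: 13.6
position: [0.5292, -0.2836, 0.1196]
tcp_rot: [2.09, 2.345, 0.0]
wrist_force: [-0.0, 0.1, 0.5]
gripper_width: 0.0003
gripper_force: 0.0
```

{"api": "pendant", "payload": {"offsets": [{"d": [0, 0.0013, 0.0023], "finger_gap": 0}, {"d": [0, 0.0013, 0.0023], "finger_gap": 0}, {"finger_gap": 0}]}}

```text
time_s: 13.85
position: [0.5301, -0.2834, 0.1175]
tcp_rot: [-2.09, -2.345, -0.0]
wrist_force: [-0.4, 0.3, -0.3]
gripper_width: -0.0002
gripper_force: 0.0
```

In the tool's units: -0.003 m / 0.4 = -0.0075, 0.0015 m / 0.4 = 0.0038.

{"api": "pendant", "payload": {"offsets": [{"d": [0.0038, -0.0075, 0], "finger_gap": 0}, {"d": [0, 0.0013, 0.0023], "finger_gap": 0}, {"finger_gap": 0}]}}

```text
time_s: 14.1
position: [0.5272, -0.282, 0.1167]
tcp_rot: [-2.09, -2.345, -0.0]
wrist_force: [0.3, -0.3, 0.7]
gripper_width: -0.0002
gripper_force: 0.0
```

{"api": "pendant", "payload": {"offsets": [{"d": [0, 0.0013, 0.0023], "finger_gap": 0}, {"d": [0, 0.0013, 0.0023], "finger_gap": 0}, {"finger_gap": 0}]}}

```text
time_s: 14.35
position: [0.5285, -0.282, 0.1149]
tcp_rot: [-2.09, -2.345, -0.0]
wrist_force: [-0.4, -0.4, 0.6]
gripper_width: 0.0004
gripper_force: 0.0
```

{"api": "pendant", "payload": {"offsets": [{"d": [0, 0.0013, 0.0023], "finger_gap": 0}, {"d": [0, 0.0013, 0.0023], "finger_gap": 0}, {"finger_gap": 0}]}}

```text
time_s: 14.6
position: [0.5294, -0.282, 0.1134]
tcp_rot: [-2.09, -2.346, 0.0]
wrist_force: [-1.8, 0.4, 3.2]
gripper_width: -0.0003
gripper_force: 1.4
```

{"api": "pendant", "payload": {"offsets": [{"d": [0, 0.0013, 0.0023], "finger_gap": 0}, {"finger_gap": 0}]}}

```text
time_s: 14.77
position: [0.5299, -0.282, 0.1127]
tcp_rot: [2.09, 2.346, -0.0]
wrist_force: [-0.8, -0.4, 5.1]
gripper_width: -0.0004
gripper_force: 2.4
```

In the tool's units: 0.0009 m / 0.4 = 0.0023, 0.0005 m / 0.4 = 0.0013.

{"api": "pendant", "payload": {"offsets": [{"d": [0, 0.0013, 0.0023], "finger_gap": 0}, {"d": [0, 0.0013, 0.0023], "finger_gap": 0}, {"d": [0, 0.0013, 0.0023], "finger_gap": 0}, {"finger_gap": 0}]}}

```text
time_s: 15.1
position: [0.5315, -0.2818, 0.1097]
tcp_rot: [2.09, 2.345, 0.0]
wrist_force: [0.2, -0.2, 2.3]
gripper_width: -0.0003
gripper_force: 1.1
```

{"api": "pendant", "payload": {"offsets": [{"d": [0, 0.0013, 0.0023], "finger_gap": 0}, {"d": [0, 0.0013, 0.0023], "finger_gap": 0}, {"d": [0, 0.0013, 0.0023], "finger_gap": 0}, {"finger_gap": 0}]}}

```text
time_s: 15.43
position: [0.533, -0.2814, 0.1063]
tcp_rot: [-2.09, -2.345, -0.0]
wrist_force: [0.3, 0.6, 0.6]
gripper_width: 0.0002
gripper_force: 0.0
```

{"api": "pendant", "payload": {"offsets": [{"d": [0, 0.0013, 0.0023], "finger_gap": 0}, {"d": [0, 0.0013, 0.0023], "finger_gap": 0}, {"finger_gap": 0}]}}

```text
time_s: 15.68
position: [0.5338, -0.2813, 0.1049]
tcp_rot: [-2.09, -2.345, 0.0]
wrist_force: [-1.3, 0.6, 1.4]
gripper_width: 0.0002
gripper_force: 0.8
```

In the tool's units: 0.0009 m / 0.4 = 0.0023, 0.0005 m / 0.4 = 0.0013.

{"api": "pendant", "payload": {"offsets": [{"d": [0, 0.0013, 0.0023], "finger_gap": 0}, {"finger_gap": 0}]}}

```text
time_s: 15.85
position: [0.5343, -0.2813, 0.1041]
tcp_rot: [-2.09, -2.345, 0.0]
wrist_force: [-0.8, -0.1, 1.6]
gripper_width: -0.0001
gripper_force: 0.9
```

{"api": "pendant", "payload": {"offsets": [{"d": [0, 0.0013, 0.0023], "finger_gap": 0}, {"finger_gap": 0}]}}

```text
time_s: 16.02
position: [0.5346, -0.2813, 0.1036]
tcp_rot: [-2.089, -2.345, 0.001]
wrist_force: [-1.6, 1.6, 3.7]
gripper_width: 0.0
gripper_force: 2.4
```

In the tool's units: 0.0009 m / 0.4 = 0.0023, 0.0005 m / 0.4 = 0.0013.

{"api": "pendant", "payload": {"offsets": [{"d": [0, 0.0013, 0.0023], "finger_gap": 0}, {"finger_gap": 0}]}}

```text
time_s: 16.18
position: [0.5348, -0.2813, 0.1035]
tcp_rot: [-2.089, -2.345, 0.002]
wrist_force: [-4.0, -0.3, 7.9]
gripper_width: -0.0003
gripper_force: 4.6
```

{"api": "pendant", "payload": {"offsets": [{"d": [0, -0.005, -0.0088], "finger_gap": 0}, {"d": [0, -0.0075, -0.0125], "finger_gap": 0}, {"d": [0, -0.025, -0.05], "finger_gap": 0}, {"d": [0, -0.025, -0.075], "finger_gap": 0}, {"d": [0.05, -0.075, -0.05], "finger_gap": 0}, {"d": [0.075, -0.05, 0], "finger_gap": 0}, {"d": [0.1, 0, 0], "finger_gap": 0}, {"d": [0.1, 0, 0], "finger_gap": 0}, {"d": [0.1, 0, 0], "finger_gap": 0}, {"finger_gap": 0}]}}

```text
time_s: 17.02
position: [0.4374, -0.1141, 0.1807]
tcp_rot: [-2.08, -2.344, -0.0]
wrist_force: [-1.1, -0.2, 0.3]
gripper_width: 0.0001
gripper_force: 0.0
```

```bash
python3 -c "
from h import *
S=Cam('scene');T=Cam('top')
a=cv2.resize(T.im[205:285,215:295],(400,300),interpolation=cv2.INTER_CUBIC);b=cv2.resize(S.im[265:335,340:410],(400,300),interpolation=cv2.INTER_CUBIC)
c=cv2.resize(T.im[235:275,380:460],(400,300),interpolation=cv2.INTER_CUBIC);d=cv2.resize(S.im[170:230,270:330],(400,300),interpolation=cv2.INTER_CUBIC)
cv2.imwrite('pics/end.png',np.vstack([np.hstack([a,b]),np.hstack([c,d])]))"
```

```text
(no output)
```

View pics/end.png

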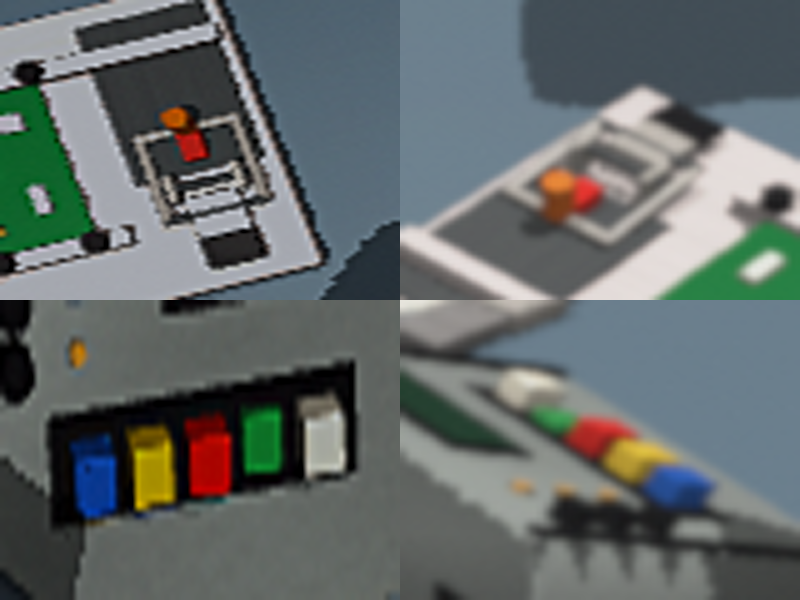

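The final picture shows the catch flat with the bar under the keeper, and only green down at (262,440). Yellow has popped up at (152,470). I hand the job in.

```bash
python3 -c "
from station import r
print(r.finish_job())"
```

```text
the job is handed in; nothing more can be done
None
```

The job is handed in: the last picture shows the catch hooked under the keeper with its lever snapped flat, and green the only key down with yellow popped up; it took about 17 s of the 56 s allowed, and no verdict came back.

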